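# Set the dust extractor's suction lever to the third click and start it

## Task

The dust extractor's suction lever stands in its off notch: with the fingertips push it along its slot, feeling the clicks, and stop in the third notch after off, without running past it and without pinching the bar. Then press the green start button fully down, let it spring back and come away. Nothing is to be gripped or lifted, and the control box and the sand block, tape measure and mug around it stay where they are.

Things in the scene. Friction and masses are not known exactly. Their poses are not given: they have to be found in the camera images.
- control_box: blue control box with an aluminium top panel, 136 x 266 mm, panel at 60 mm height; loose, 4 kg, on rubber feet, so light pushes do not shift it. Origin: centre of its underside; z up; the lever's slot runs along its y axis at x = 0, off end at -y, full suction at +y (to the robot's left, box turned at most 0.3 rad). Six black tick marks along the -x edge of the panel (the edge nearest the robot) show the six notches, 20 mm apart
- suction_lever (a joint): travel of the black T-bar lever along the box's +y from the off notch, m: 0 = off (where it always starts), then spring-like detents every 0.020 up to the stop at 0.100; third notch = 0.060. Pushed slowly, it resists with up to about 2.5 to 6 N, most some 5 mm past a notch, fading to nothing at the crest halfway (10 mm); just beyond the crest the bar snaps on by itself some 10 mm ahead of the finger into the next notch, centres and stays there
- push_point (a point): centre of the bar's flat face that looks to the box's -y (the side to push on for more suction); 91 mm above the bench. The bar is 94 mm long along the box's x, 16 mm thick along y, 28 mm high, and spans 77 to 105 mm above the bench; free panel on both sides of it; an orange pointer sits at its end next to the ticks
- face_off: red plastic facing of the bar, 90 x 3 x 24 mm, on its -y side; origin at its centre
- face_max: the same red facing on the bar's +y side; origin at its centre. Fingers pressing both facings at once count as pinching
- start_button (a joint): travel of the green push button, m: 0 = up, 0.006 = fully down (spring, 5 N when fully down), springs back when let go
- start_button_top (a point): centre of the top of the green button (28 mm across) at the +y end of the panel; pressed straight down
- sand_block: bystander: pale rubbing block, 66 x 79 x 30 mm, right of the box; origin under its centre
- tape_measure: bystander: yellow pocket tape measure, 55 x 85 x 62 mm, left of the box; origin under its centre
- yellow_mug: bystander: yellow mug, 84 x 107 x 88 mm, farther right on the bench; origin under its centre

How it is judged:
By the outcome, as a careful person would: the job done as asked, in the order asked, and still so for the second after the job is handed in, with the robot touching nothing.
It also fails if it takes over 64 s, if anything falls off the work surface, if the arm or the gripper's body presses on something with over 40 N, if the wrist force passes 120 N, or if a joint passes its speed limit or range.

## Robot

A 7-joint arm with a two-finger parallel gripper is mounted at the origin on a cart in front of the work surface, level with it; the furniture and walls round the work are solid. World frame = base frame: x ahead of the robot, y to its left, z up, the work surface at z = 0. Lengths are in m, angles in rad, forces in N, time in s.
With the tool pointing down it reaches from about 0.425 to 0.925 m from the base axis. Payload 6.8 kg.
Tool frame: the origin (TCP) lies on the mounting face of the last link; the fingertips stand 173 mm ahead of it and the grasp point (between the pads) lies 155 mm ahead of it; z points along the fingers, y is the line along which they close (so a half turn about z gives the same grasp; the last joint's range is limited). The gripper opens to 85 mm and grips with 20 to 120 N. Pads are 22 mm wide; open, the fingers measure 114 mm over their backs; the gripper's body (76 mm by 85 mm) begins 54 mm behind the grasp point. The pads swing forward as they close: fully open they stand 13 mm farther back than shut.
Start: joints at [1.034, 0.477, 0.022, 1.555, -0.011, 1.109, -0.083], TCP at [0.281, -0.614, 0.405] pointing down, gripper open.
Joint ranges: [-2.96, 2.96], [-0.34, 2.1], [-1.41, 1.46], [0.24, 2.44], [-1.37, 4.51], [0.17, 1.92], [-2.96, 2.96]. Speed limits (rad/s): [2.39, 2.39, 3.14, 3.14, 3.14, 3.14, 3.14].

## Interface

Orientations are given as a rotation vector (axis times angle).
In Python, from bench import r gives the robot as it stands.
- The arm moves only by the tool arm_command, never from a script. Its argument "plan" is a list of rows, each an object of numbers: "claw": the closure, from 0 (fully open) to 1 (shut); "tx", "ty", "tz": the shift along the tool's x, y, z in m; "ax", "ay", "az": the turn, a rotation vector about the tool's x, y, z in degrees. A call has exactly 10 rows; each row shifts and turns the commanded pose from where the row before left it, along the tool's axes as they then stand; what a row does not reach is not made up. A row lasts 1/12 s, in which the tool goes at most 41.7 mm and 7.16 degrees, less where a joint would pass 70% of its speed; a pose out of reach is approached as far as the arm can. A call is refused whole if a number of a shift passes 0.0417 or a number of a turn 7.16, either way. A call with a gripper value outside its range is refused whole. The fingers move at their own pace and stop on an object; "squeeze" is the grip in N (left out, the last holds). Time passes only in rows, so rows that do not move let the fingers close, or fill a call up. It gives the time, the measured TCP pose, the force, the opening and the grip force at its end, in the units of the state.
- r.get_obs(): the state, without advancing time (a new reading comes with each control period).
- r.grab_frame(name): name is "scene" or "top"; returns the picture (420x560x3 uint8, red, green, blue); there is no depth.
- r.camera_model(name): a dict with "fx", "fy", "cx", "cy" (pixels), "position" and "orientation" of the camera in the world. Camera axes: x right, y up, looking along -z (the intrinsics and any distortion apply to the point x, -y, -z); pixel columns grow to the right and rows downward; lengths in m; the calibration is good to about 2 mm. A picture is of the moment at which its call begins. camera_model takes no time and is no camera call.
- r.hand_in(): hands the job in; it is judged then, once.
Trained networks look in the newest picture that a camera, given by its name, has taken for a name from the list of things; names that differ only in an ending like _2 or _b are one class to them, and where a whole thing is asked for, a point or a joint stands for the part that bears it (a point fixed in the world has none). Each returns a list of dicts, best first, with "confidence" (0 to 1); they miss things now and then, are a little off and sometimes report something else, mostly with a low value. They report only what shows in the picture. A call takes as long as a camera call.
- r.boxes_of(target, camera): "location" ([x, y, z] in m, in the coordinates of the camera as it stood for that picture, good to about 4 mm: the middle of the surface that is visible of it).
- r.tip_of(target, camera): "location" ([x, y, z] in m, in the coordinates of the camera as it stood for that picture, good to about 4 mm: a listed point, or the origin of a listed thing).
The state is a dict: "clock": time; "joints": joint angles; "qvel": joint speeds; "tau": joint torques, N m; "tcp_pos": TCP position; "orientation": TCP orientation; "contact_force": force on the tool from outside, world axes, zero at the start; "moment": the same for the moment, N m; "grip_width": finger opening in m; "gripper_force": force on a finger pad.
Only numpy, scipy, OpenCV 4.12 (cv2) and the standard library are available. Lean on these libraries where they do the work, as an engineer would, in place of code of your own. Each camera call takes 0.05 s, during which the arm holds its last target. There are 200 camera calls.

## Working session

There is one attempt and no reset: what is moved stays moved. The work goes in short steps, Python scripts to look and compute and a tool call to move; the robot and the scene stay as the last step left them, time stands still between calls to the robot, and variables do not carry over. Pictures are saved under pics/ and viewed, at most 10 in all, crops included, and the job is handed in when it is done.

Besides the shell and the picture viewer there is one more tool, called after "Request:" as name(argument=value, ...) on one line, values as JSON. arm_command: Moves the arm, as the interface text tells. Its arguments: {"type":"object","properties":{"plan":{"type":"array","items":{"type":"object","properties":{"claw":{"type":"number"},"tx":{"type":"number"},"ty":{"type":"number"},"tz":{"type":"number"},"ax":{"type":"number"},"ay":{"type":"number"},"az":{"type":"number"}}}},"squeeze":{"type":"number"}},"required":["plan"]}

```bash
mkdir -p pics; cat > h.py <<'E'
from bench import r
import numpy as np, cv2
from scipy.spatial.transform import Rotation as R
def rot(o):
    o=np.array(o,float)
    if o.shape==(3,3): return o
    return R.from_rotvec(o).as_matrix() if o.size==3 else R.from_quat(o).as_matrix()
def w(cam,p):
    c=r.camera_model(cam); return np.array(c['position'])+rot(c['orientation'])@np.array(p)
def ray(cam,u,v,z):
    c=r.camera_model(cam); d=rot(c['orientation'])@np.array([(u-c['cx'])/c['fx'],-(v-c['cy'])/c['fy'],-1])
    p=np.array(c['position']); return p+d*(z-p[2])/d[2]
def save(cam,n):
    cv2.imwrite(f'pics/{n}.png',r.grab_frame(cam)[:,:,::-1])
E
python3 - <<'E'
from h import *
np.set_printoptions(precision=4,suppress=True)
for c in('scene','top'):
    save(c,c+'1'); print(c,r.camera_model(c))
    for t in('control_box','push_point','face_off','face_max','start_button_top','sand_block','tape_measure','yellow_mug'):
        for d in r.tip_of(t,c)[:2]: print(t,w(c,d['location']),d['confidence'])
print(r.get_obs())
E
```

```text
scene {'fx': 464.9860904480147, 'fy': 464.9860904480147, 'cx': 284.45001609866284, 'cy': 210.95886861494097, 'position': array([0.0043, 0.4931, 0.7855]), 'orientation': array([ 0.4448, -0.9481, -2.1386])}
control_box [ 0.5343  0.0453 -0.0037] 0.58
control_box [ 0.5342 -0.0097  0.0911] 0.55
push_point [ 0.5336 -0.0207  0.0937] 0.79
face_off [ 0.5307 -0.0234  0.0881] 0.52
face_max [ 0.5336 -0.0077  0.0902] 0.54
sand_block [ 0.5278 -0.1557  0.0011] 0.67
tape_measure [ 0.5643  0.2505 -0.0015] 0.71
top {'fx': 507.167858861103, 'fy': 507.167858861103, 'cx': 275.0319909828156, 'cy': 215.06671699895887, 'position': array([ 0.4543, -0.0104,  1.3543]), 'orientation': array([ 0.0849, -0.0648, -1.5441])}
control_box [0.5389 0.045  0.0018] 0.84
face_off [ 0.5315 -0.0192  0.0921] 0.58
face_max [ 0.5362 -0.0079  0.0939] 0.4
start_button_top [0.5309 0.1446 0.0804] 0.62
tape_measure [0.5708 0.2523 0.0019] 0.81
yellow_mug [ 0.6295 -0.3117 -0.0005] 0.67
{'clock': 0.9, 'joints': array([ 1.0339,  0.477 ,  0.0224,  1.5554, -0.0115,  1.1093, -0.0831]), 'qvel': array([ 0.001 ,  0.0007, -0.0002,  0.0009,  0.0003,  0.0002, -0.001 ]), 'tau': array([  0.0006, -59.6309,   1.6063, -28.1547,   0.0125,   0.0015,
         0.    ]), 'tcp_pos': array([ 0.2807, -0.6139,  0.4047]), 'orientation': array([3.0696, 0.6684, 0.    ]), 'contact_force': array([ 0.6342, -0.1243, -0.6352]), 'moment': array([-0.0038, -0.0103,  0.0272]), 'gripper_force': 0.0, 'grip_width': 0.08508978993883111}
```

```bash
ls pics
```

```text
scene1.png
top1.png
```

View pics/top1.png

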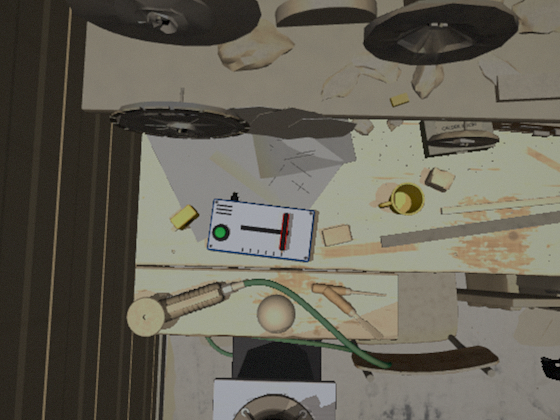

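View pics/scene1.png

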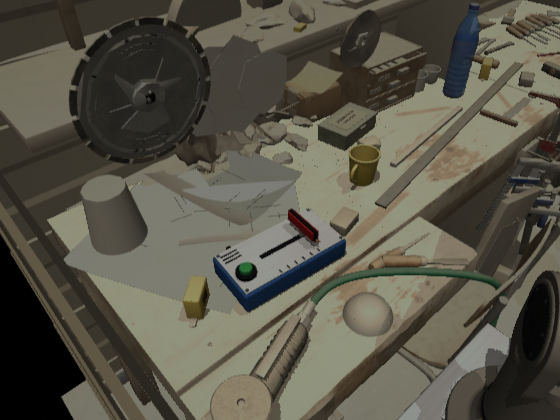

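The top picture shows the box with its green button at about (221,233), the lever's red faces at about (286,231) and the slot between them. The sand block is at (337,235), the tape measure at (185,217) and the mug at (407,199). Next I'll refine the yaw and lever position from colours.

```bash
python3 - <<'E'
from h import *
np.set_printoptions(precision=4,suppress=True)
im=cv2.imread('pics/top1.png'); hsv=cv2.cvtColor(im,cv2.COLOR_BGR2HSV)
roi=np.zeros(im.shape[:2],np.uint8); roi[190:270,200:325]=255
def m(lo,hi): return cv2.inRange(hsv,np.array(lo),np.array(hi))&roi
g=m((45,80,40),(85,255,255)); red=m((0,120,60),(8,255,255))|m((172,120,60),(180,255,255)); blue=m((100,90,30),(130,255,255))
v,u=np.nonzero(g); print('btn',u.mean(),v.mean(),len(u),ray('top',u.mean(),v.mean(),.07),ray('top',u.mean(),v.mean(),.08))
v,u=np.nonzero(red); P=np.array([ray('top',a,b,.1)[:2] for a,b in zip(u,v)]);print('red',len(P),P.mean(0),cv2.minAreaRect(P.astype(np.float32)*1000))
v,u=np.nonzero(blue); P=np.array([ray('top',a,b,.06)[:2] for a,b in zip(u,v)]);rc=cv2.minAreaRect(P.astype(np.float32)*1000);print('blue',rc)
cv2.imwrite('pics/crop1.png',cv2.resize(im[190:270,200:330],None,fx=6,fy=6,interpolation=cv2.INTER_CUBIC))
E
```

```text
btn 219.5943396226415 232.0188679245283 106 [0.5306 0.1473 0.07  ] [0.53  0.146 0.08 ]
red 107 [ 0.5334 -0.0163] ((534.7446899414062, -15.154325485229492), (17.681188583374023, 87.3401870727539), 86.60294342041016)
blue ((540.7199096679688, 43.65446472167969), (261.8819885253906, 134.5678253173828), 84.42744445800781)
```

View pics/crop1.png

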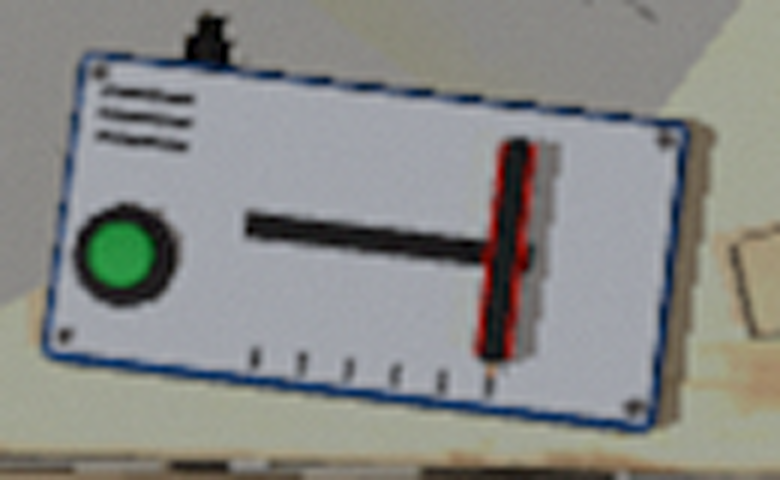

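The crop shows the bar at off, opposite the rightmost tick. The box's y axis points along about (0.097, 0.995) in the world. I'll shut the fingers, turn about 30° and move towards the lever's −y side.

Request:
arm_command(plan=[{"claw": 1,"az": 6},{"claw": 1,"az": 6},{"claw": 1,"az": 6},{"claw": 1,"az": 6},{"claw": 1,"az": 6},{"claw": 1,"tx": 0.012,"ty": -0.036},{"claw": 1,"tx": 0.012,"ty": -0.036},{"claw": 1,"tx": 0.012,"ty": -0.036},{"claw": 1,"tx": 0.012,"ty": -0.036},{"claw": 1,"tx": 0.012,"ty": -0.036}])

```text
invalid input at $.plan[0]: expected keys claw, tx, ty, tz, ax, ay, az
```

Request:
arm_command(plan=[{"claw": 1,"tx": 0.012,"ty": -0.036},{"claw": 1,"tx": 0.012,"ty": -0.036},{"claw": 1,"tx": 0.012,"ty": -0.036},{"claw": 1,"tx": 0.012,"ty": -0.036},{"claw": 1,"tx": 0.012,"ty": -0.036},{"claw": 1,"tx": 0.012,"ty": -0.036},{"claw": 1,"tx": 0.012,"ty": -0.036},{"claw": 1,"tx": 0.012,"ty": -0.036},{"claw": 1},{"claw": 1}])

```text
invalid input at $.plan[0]: expected keys claw, tx, ty, tz, ax, ay, az
```

```bash
cat > st.py <<'E'
from h import *
import sys
np.set_printoptions(precision=4,suppress=True)
o=r.get_obs(); M=rot(o['orientation'])
print(o['clock'],o['tcp_pos'],'\n',M,o['contact_force'],o['grip_width'])
if len(sys.argv)>1:
    t=np.array([float(a) for a in sys.argv[1:4]]); print('tool shift',M.T@(t-o['tcp_pos']))
E
python3 st.py .530 -.058 .26
```

```text
0.9 [ 0.2807 -0.6139  0.4047] 
 [[ 0.9095  0.4158  0.    ]
 [ 0.4158 -0.9095 -0.    ]
 [ 0.      0.     -1.    ]] [ 0.6342 -0.1243 -0.6352] 0.08508978993883111
tool shift [ 0.4579 -0.4019  0.1447]
```

All keys are required.

Request:
arm_command(plan=[{"claw": 1,"tx": 0,"ty": 0,"tz": 0,"ax": 0,"ay": 0,"az": 6},{"claw": 1,"tx": 0,"ty": 0,"tz": 0,"ax": 0,"ay": 0,"az": 6},{"claw": 1,"tx": 0,"ty": 0,"tz": 0,"ax": 0,"ay": 0,"az": 6},{"claw": 1,"tx": 0,"ty": 0,"tz": 0,"ax": 0,"ay": 0,"az": 6},{"claw": 1,"tx": 0,"ty": 0,"tz": 0,"ax": 0,"ay": 0,"az": 6},{"claw": 1,"tx": 0.012,"ty": -0.036,"tz": 0,"ax": 0,"ay": 0,"az": 0},{"claw": 1,"tx": 0.012,"ty": -0.036,"tz": 0,"ax": 0,"ay": 0,"az": 0},{"claw": 1,"tx": 0.012,"ty": -0.036,"tz": 0,"ax": 0,"ay": 0,"az": 0},{"claw": 1,"tx": 0.012,"ty": -0.036,"tz": 0,"ax": 0,"ay": 0,"az": 0},{"claw": 1,"tx": 0.012,"ty": -0.036,"tz": 0,"ax": 0,"ay": 0,"az": 0}])

```text
clock: 1.73
tcp_pos: [0.3579, -0.4387, 0.4048]
orientation: [3.138, -0.149, 0.0]
contact_force: [-0.3, -0.2, -0.1]
grip_width: -0.0
gripper_force: 0.0
```

Request:
arm_command(plan=[{"claw": 1,"tx": 0.012,"ty": -0.036,"tz": 0,"ax": 0,"ay": 0,"az": 0},{"claw": 1,"tx": 0.012,"ty": -0.036,"tz": 0,"ax": 0,"ay": 0,"az": 0},{"claw": 1,"tx": 0.012,"ty": -0.036,"tz": 0,"ax": 0,"ay": 0,"az": 0},{"claw": 1,"tx": 0.012,"ty": -0.036,"tz": 0,"ax": 0,"ay": 0,"az": 0},{"claw": 1,"tx": 0.012,"ty": -0.036,"tz": 0,"ax": 0,"ay": 0,"az": 0},{"claw": 1,"tx": 0.012,"ty": -0.036,"tz": 0,"ax": 0,"ay": 0,"az": 0},{"claw": 1,"tx": 0.012,"ty": -0.036,"tz": 0,"ax": 0,"ay": 0,"az": 0},{"claw": 1,"tx": 0.012,"ty": -0.036,"tz": 0,"ax": 0,"ay": 0,"az": 0},{"claw": 1,"tx": 0,"ty": 0,"tz": 0,"ax": 0,"ay": 0,"az": 0},{"claw": 1,"tx": 0,"ty": 0,"tz": 0,"ax": 0,"ay": 0,"az": 0}])

```text
clock: 2.57
tcp_pos: [0.4812, -0.1604, 0.4049]
orientation: [-3.138, 0.141, -0.001]
contact_force: [0.1, -0.1, 0.4]
grip_width: -0.0002
gripper_force: 0.0
```

```bash
python3 st.py .530 -.062 .26
```

```text
2.5667 [ 0.4812 -0.1604  0.4049] 
 [[ 0.996  -0.0894  0.0007]
 [-0.0894 -0.996   0.0004]
 [ 0.0006 -0.0005 -1.    ]] [ 0.1259 -0.0514  0.3939] -0.0002470652083084116
tool shift [ 0.0397 -0.1023  0.145 ]
```

Request:
arm_command(plan=[{"claw": 1,"tx": 0.008,"ty": -0.02,"tz": 0,"ax": 0,"ay": 0,"az": 0},{"claw": 1,"tx": 0.008,"ty": -0.02,"tz": 0,"ax": 0,"ay": 0,"az": 0},{"claw": 1,"tx": 0.008,"ty": -0.02,"tz": 0,"ax": 0,"ay": 0,"az": 0},{"claw": 1,"tx": 0.008,"ty": -0.02,"tz": 0,"ax": 0,"ay": 0,"az": 0},{"claw": 1,"tx": 0.008,"ty": -0.02,"tz": 0,"ax": 0,"ay": 0,"az": 0},{"claw": 1,"tx": 0,"ty": 0,"tz": 0.03,"ax": 0,"ay": 0,"az": 0},{"claw": 1,"tx": 0,"ty": 0,"tz": 0.03,"ax": 0,"ay": 0,"az": 0},{"claw": 1,"tx": 0,"ty": 0,"tz": 0.03,"ax": 0,"ay": 0,"az": 0},{"claw": 1,"tx": 0,"ty": 0,"tz": 0.03,"ax": 0,"ay": 0,"az": 0},{"claw": 1,"tx": 0,"ty": 0,"tz": 0.02,"ax": 0,"ay": 0,"az": 0}])

```text
clock: 3.4
tcp_pos: [0.5284, -0.0688, 0.2622]
orientation: [3.137, -0.152, -0.004]
contact_force: [0.9, 0.8, 0.5]
grip_width: -0.0002
gripper_force: 0.0
```

```bash
python3 st.py .530 -.062 .26; python3 - <<'E'
from h import *
im=r.grab_frame('scene')[:,:,::-1]; print(r.get_obs()['clock'])
cv2.imwrite('pics/s2.png',cv2.resize(im[150:310,200:360],(640,600),interpolation=cv2.INTER_CUBIC))
E
```

```text
3.4 [ 0.5284 -0.0688  0.2622] 
 [[ 0.9953 -0.0969 -0.0027]
 [-0.0969 -0.9953 -0.0008]
 [-0.0027  0.0011 -1.    ]] [0.9407 0.7942 0.4584] -0.00015277685528468222
tool shift [ 0.0009 -0.0069  0.0022]
3.45
```

View pics/s2.png

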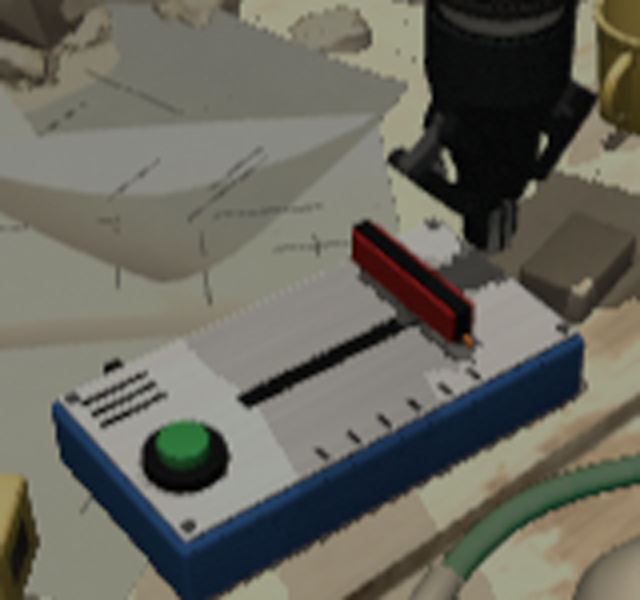

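The view shows the shut fingers behind the bar, on its −y side and clear of it. I'll lower slightly and approach.

Request:
arm_command(plan=[{"claw": 1,"tx": 0.002,"ty": 0,"tz": 0.003,"ax": 0,"ay": 0,"az": 0},{"claw": 1,"tx": 0.001,"ty": 0,"tz": 0.003,"ax": 0,"ay": 0,"az": 0},{"claw": 1,"tx": 0,"ty": -0.003,"tz": 0,"ax": 0,"ay": 0,"az": 0},{"claw": 1,"tx": 0,"ty": -0.003,"tz": 0,"ax": 0,"ay": 0,"az": 0},{"claw": 1,"tx": 0,"ty": -0.003,"tz": 0,"ax": 0,"ay": 0,"az": 0},{"claw": 1,"tx": 0,"ty": -0.003,"tz": 0,"ax": 0,"ay": 0,"az": 0},{"claw": 1,"tx": 0,"ty": -0.003,"tz": 0,"ax": 0,"ay": 0,"az": 0},{"claw": 1,"tx": 0,"ty": -0.003,"tz": 0,"ax": 0,"ay": 0,"az": 0},{"claw": 1,"tx": 0,"ty": 0,"tz": 0,"ax": 0,"ay": 0,"az": 0},{"claw": 1,"tx": 0,"ty": 0,"tz": 0,"ax": 0,"ay": 0,"az": 0}])

```text
clock: 4.28
tcp_pos: [0.5343, -0.0491, 0.2588]
orientation: [3.138, -0.148, 0.0]
contact_force: [-1.3, -0.3, -1.0]
grip_width: 0.0004
gripper_force: 0.0
```

Request:
arm_command(plan=[{"claw": 1,"tx": 0,"ty": -0.001,"tz": 0,"ax": 0,"ay": 0,"az": 0},{"claw": 1,"tx": 0,"ty": -0.001,"tz": 0,"ax": 0,"ay": 0,"az": 0},{"claw": 1,"tx": 0,"ty": -0.001,"tz": 0,"ax": 0,"ay": 0,"az": 0},{"claw": 1,"tx": 0,"ty": -0.001,"tz": 0,"ax": 0,"ay": 0,"az": 0},{"claw": 1,"tx": 0,"ty": -0.001,"tz": 0,"ax": 0,"ay": 0,"az": 0},{"claw": 1,"tx": 0,"ty": -0.001,"tz": 0,"ax": 0,"ay": 0,"az": 0},{"claw": 1,"tx": 0,"ty": -0.001,"tz": 0,"ax": 0,"ay": 0,"az": 0},{"claw": 1,"tx": 0,"ty": -0.001,"tz": 0,"ax": 0,"ay": 0,"az": 0},{"claw": 1,"tx": 0,"ty": 0,"tz": 0,"ax": 0,"ay": 0,"az": 0},{"claw": 1,"tx": 0,"ty": 0,"tz": 0,"ax": 0,"ay": 0,"az": 0}])

```text
clock: 5.12
tcp_pos: [0.535, -0.0414, 0.2587]
orientation: [3.138, -0.149, 0.0]
contact_force: [0.3, 0.4, -0.1]
grip_width: -0.0003
gripper_force: 0.0
```

Request:
arm_command(plan=[{"claw": 1,"tx": 0,"ty": -0.001,"tz": 0,"ax": 0,"ay": 0,"az": 0},{"claw": 1,"tx": 0,"ty": -0.001,"tz": 0,"ax": 0,"ay": 0,"az": 0},{"claw": 1,"tx": 0,"ty": -0.001,"tz": 0,"ax": 0,"ay": 0,"az": 0},{"claw": 1,"tx": 0,"ty": -0.001,"tz": 0,"ax": 0,"ay": 0,"az": 0},{"claw": 1,"tx": 0,"ty": -0.001,"tz": 0,"ax": 0,"ay": 0,"az": 0},{"claw": 1,"tx": 0,"ty": 0,"tz": 0,"ax": 0,"ay": 0,"az": 0},{"claw": 1,"tx": 0,"ty": 0,"tz": 0,"ax": 0,"ay": 0,"az": 0},{"claw": 1,"tx": 0,"ty": 0,"tz": 0,"ax": 0,"ay": 0,"az": 0},{"claw": 1,"tx": 0,"ty": 0,"tz": 0,"ax": 0,"ay": 0,"az": 0},{"claw": 1,"tx": 0,"ty": 0,"tz": 0,"ax": 0,"ay": 0,"az": 0}])

```text
clock: 5.95
tcp_pos: [0.5355, -0.0365, 0.2587]
orientation: [3.138, -0.149, -0.0]
contact_force: [-0.2, 0.8, 1.0]
grip_width: 0.0001
gripper_force: 0.0
```

Request:
arm_command(plan=[{"claw": 1,"tx": 0,"ty": -0.001,"tz": 0,"ax": 0,"ay": 0,"az": 0},{"claw": 1,"tx": 0,"ty": -0.001,"tz": 0,"ax": 0,"ay": 0,"az": 0},{"claw": 1,"tx": 0,"ty": -0.001,"tz": 0,"ax": 0,"ay": 0,"az": 0},{"claw": 1,"tx": 0,"ty": -0.001,"tz": 0,"ax": 0,"ay": 0,"az": 0},{"claw": 1,"tx": 0,"ty": 0,"tz": 0,"ax": 0,"ay": 0,"az": 0},{"claw": 1,"tx": 0,"ty": 0,"tz": 0,"ax": 0,"ay": 0,"az": 0},{"claw": 1,"tx": 0,"ty": 0,"tz": 0,"ax": 0,"ay": 0,"az": 0},{"claw": 1,"tx": 0,"ty": 0,"tz": 0,"ax": 0,"ay": 0,"az": 0},{"claw": 1,"tx": 0,"ty": 0,"tz": 0,"ax": 0,"ay": 0,"az": 0},{"claw": 1,"tx": 0,"ty": 0,"tz": 0,"ax": 0,"ay": 0,"az": 0}])

```text
clock: 6.78
tcp_pos: [0.5358, -0.0326, 0.2587]
orientation: [3.138, -0.149, -0.0]
contact_force: [-0.5, -4.7, 0.6]
grip_width: -0.0001
gripper_force: 2.1
```

Request:
arm_command(plan=[{"claw": 1,"tx": 0,"ty": -0.001,"tz": 0,"ax": 0,"ay": 0,"az": 0},{"claw": 1,"tx": 0,"ty": -0.001,"tz": 0,"ax": 0,"ay": 0,"az": 0},{"claw": 1,"tx": 0,"ty": -0.001,"tz": 0,"ax": 0,"ay": 0,"az": 0},{"claw": 1,"tx": 0,"ty": 0,"tz": 0,"ax": 0,"ay": 0,"az": 0},{"claw": 1,"tx": 0,"ty": 0,"tz": 0,"ax": 0,"ay": 0,"az": 0},{"claw": 1,"tx": 0,"ty": 0,"tz": 0,"ax": 0,"ay": 0,"az": 0},{"claw": 1,"tx": 0,"ty": 0,"tz": 0,"ax": 0,"ay": 0,"az": 0},{"claw": 1,"tx": 0,"ty": 0,"tz": 0,"ax": 0,"ay": 0,"az": 0},{"claw": 1,"tx": 0,"ty": 0,"tz": 0,"ax": 0,"ay": 0,"az": 0},{"claw": 1,"tx": 0,"ty": 0,"tz": 0,"ax": 0,"ay": 0,"az": 0}])

```text
clock: 7.62
tcp_pos: [0.5362, -0.0294, 0.2587]
orientation: [-3.138, 0.149, -0.0]
contact_force: [0.6, -3.2, -0.3]
grip_width: 0.0002
gripper_force: 1.5
```

Request:
arm_command(plan=[{"claw": 1,"tx": 0,"ty": -0.001,"tz": 0,"ax": 0,"ay": 0,"az": 0},{"claw": 1,"tx": 0,"ty": -0.001,"tz": 0,"ax": 0,"ay": 0,"az": 0},{"claw": 1,"tx": 0,"ty": -0.001,"tz": 0,"ax": 0,"ay": 0,"az": 0},{"claw": 1,"tx": 0,"ty": -0.001,"tz": 0,"ax": 0,"ay": 0,"az": 0},{"claw": 1,"tx": 0,"ty": 0,"tz": 0,"ax": 0,"ay": 0,"az": 0},{"claw": 1,"tx": 0,"ty": 0,"tz": 0,"ax": 0,"ay": 0,"az": 0},{"claw": 1,"tx": 0,"ty": 0,"tz": 0,"ax": 0,"ay": 0,"az": 0},{"claw": 1,"tx": 0,"ty": 0,"tz": 0,"ax": 0,"ay": 0,"az": 0},{"claw": 1,"tx": 0,"ty": 0,"tz": 0,"ax": 0,"ay": 0,"az": 0},{"claw": 1,"tx": 0,"ty": 0,"tz": 0,"ax": 0,"ay": 0,"az": 0}])

```text
clock: 8.45
tcp_pos: [0.5365, -0.0255, 0.2587]
orientation: [-3.138, 0.149, -0.0]
contact_force: [-0.5, 0.8, -0.1]
grip_width: -0.0001
gripper_force: 0.0
```

```bash
cat > lev.py <<'E'
from h import *
import sys
im=r.grab_frame('scene')[:,:,::-1]; print(r.get_obs()['clock'],r.get_obs()['tcp_pos'])
for t in('push_point','face_max','control_box'):
    for d in r.tip_of(t,'scene')[:1]: print(t,w('scene',d['location']),d['confidence'])
cv2.imwrite(f'pics/{sys.argv[1]}.png',cv2.resize(im[150:310,200:360],(640,600),interpolation=cv2.INTER_CUBIC))
E
python3 lev.py l1
```

```text
8.5 [ 0.53650559 -0.02548891  0.25869349]
push_point [5.34767230e-01 4.48499245e-04 9.55620143e-02] 0.84
face_max [0.53734636 0.01444359 0.09079803] 0.68
control_box [ 0.53478384  0.0416081  -0.00268653] 0.82
```

View pics/l1.png

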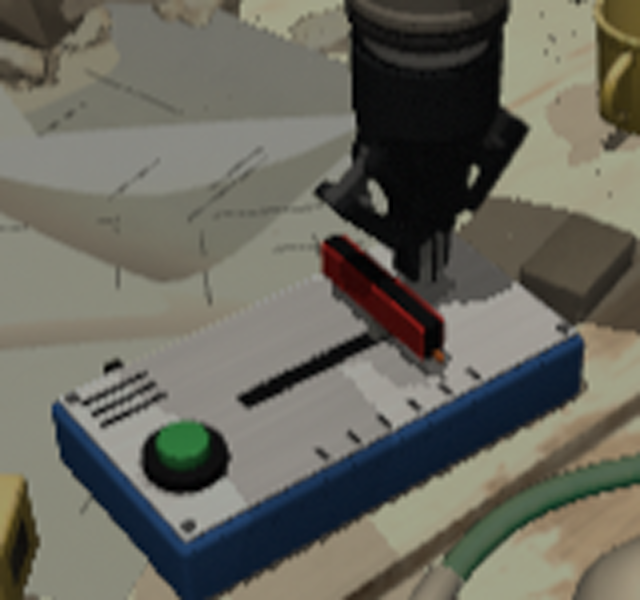

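The pointer has moved one tick to notch 1 and the finger is free. I'll push on over the second crest, another 20 mm.

Request:
arm_command(plan=[{"claw": 1,"tx": 0,"ty": -0.002,"tz": 0,"ax": 0,"ay": 0,"az": 0},{"claw": 1,"tx": 0,"ty": -0.002,"tz": 0,"ax": 0,"ay": 0,"az": 0},{"claw": 1,"tx": 0,"ty": -0.002,"tz": 0,"ax": 0,"ay": 0,"az": 0},{"claw": 1,"tx": 0,"ty": -0.001,"tz": 0,"ax": 0,"ay": 0,"az": 0},{"claw": 1,"tx": 0,"ty": -0.001,"tz": 0,"ax": 0,"ay": 0,"az": 0},{"claw": 1,"tx": 0,"ty": -0.001,"tz": 0,"ax": 0,"ay": 0,"az": 0},{"claw": 1,"tx": 0,"ty": -0.001,"tz": 0,"ax": 0,"ay": 0,"az": 0},{"claw": 1,"tx": 0,"ty": -0.001,"tz": 0,"ax": 0,"ay": 0,"az": 0},{"claw": 1,"tx": 0,"ty": -0.001,"tz": 0,"ax": 0,"ay": 0,"az": 0},{"claw": 1,"tx": 0,"ty": 0,"tz": 0,"ax": 0,"ay": 0,"az": 0}])

```text
clock: 9.48
tcp_pos: [0.5376, -0.0139, 0.2587]
orientation: [3.137, -0.149, -0.0]
contact_force: [-0.6, -2.2, 0.3]
grip_width: 0.0001
gripper_force: 1.3
```

Request:
arm_command(plan=[{"claw": 1,"tx": 0,"ty": -0.001,"tz": 0,"ax": 0,"ay": 0,"az": 0},{"claw": 1,"tx": 0,"ty": -0.001,"tz": 0,"ax": 0,"ay": 0,"az": 0},{"claw": 1,"tx": 0,"ty": -0.001,"tz": 0,"ax": 0,"ay": 0,"az": 0},{"claw": 1,"tx": 0,"ty": -0.001,"tz": 0,"ax": 0,"ay": 0,"az": 0},{"claw": 1,"tx": 0,"ty": -0.001,"tz": 0,"ax": 0,"ay": 0,"az": 0},{"claw": 1,"tx": 0,"ty": -0.001,"tz": 0,"ax": 0,"ay": 0,"az": 0},{"claw": 1,"tx": 0,"ty": -0.001,"tz": 0,"ax": 0,"ay": 0,"az": 0},{"claw": 1,"tx": 0,"ty": -0.001,"tz": 0,"ax": 0,"ay": 0,"az": 0},{"claw": 1,"tx": 0,"ty": 0,"tz": 0,"ax": 0,"ay": 0,"az": 0},{"claw": 1,"tx": 0,"ty": 0,"tz": 0,"ax": 0,"ay": 0,"az": 0}])

```text
clock: 10.32
tcp_pos: [0.5385, -0.0048, 0.2587]
orientation: [-3.137, 0.147, -0.0]
contact_force: [0.2, -0.1, -0.2]
grip_width: 0.0001
gripper_force: 0.0
```

```bash
python3 lev.py l2
```

```text
10.3667 [ 0.53843905 -0.00503376  0.25871145]
push_point [0.53871933 0.0194488  0.09399691] 0.92
face_max [0.53869967 0.03395836 0.09205985] 0.49
```

The lever is in notch 2: push_point moved 19 mm and the force is zero. I'll do the same again for the third.

Request:
arm_command(plan=[{"claw": 1,"tx": 0,"ty": -0.002,"tz": 0,"ax": 0,"ay": 0,"az": 0},{"claw": 1,"tx": 0,"ty": -0.002,"tz": 0,"ax": 0,"ay": 0,"az": 0},{"claw": 1,"tx": 0,"ty": -0.002,"tz": 0,"ax": 0,"ay": 0,"az": 0},{"claw": 1,"tx": 0,"ty": -0.001,"tz": 0,"ax": 0,"ay": 0,"az": 0},{"claw": 1,"tx": 0,"ty": -0.001,"tz": 0,"ax": 0,"ay": 0,"az": 0},{"claw": 1,"tx": 0,"ty": -0.001,"tz": 0,"ax": 0,"ay": 0,"az": 0},{"claw": 1,"tx": 0,"ty": -0.001,"tz": 0,"ax": 0,"ay": 0,"az": 0},{"claw": 1,"tx": 0,"ty": -0.001,"tz": 0,"ax": 0,"ay": 0,"az": 0},{"claw": 1,"tx": 0,"ty": -0.001,"tz": 0,"ax": 0,"ay": 0,"az": 0},{"claw": 1,"tx": 0,"ty": 0,"tz": 0,"ax": 0,"ay": 0,"az": 0}])

```text
clock: 11.35
tcp_pos: [0.5395, 0.006, 0.2587]
orientation: [3.137, -0.15, -0.0]
contact_force: [-0.6, -3.3, 0.3]
grip_width: 0.0
gripper_force: 1.3
```

Request:
arm_command(plan=[{"claw": 1,"tx": 0,"ty": -0.001,"tz": 0,"ax": 0,"ay": 0,"az": 0},{"claw": 1,"tx": 0,"ty": -0.001,"tz": 0,"ax": 0,"ay": 0,"az": 0},{"claw": 1,"tx": 0,"ty": -0.001,"tz": 0,"ax": 0,"ay": 0,"az": 0},{"claw": 1,"tx": 0,"ty": -0.001,"tz": 0,"ax": 0,"ay": 0,"az": 0},{"claw": 1,"tx": 0,"ty": -0.001,"tz": 0,"ax": 0,"ay": 0,"az": 0},{"claw": 1,"tx": 0,"ty": -0.001,"tz": 0,"ax": 0,"ay": 0,"az": 0},{"claw": 1,"tx": 0,"ty": -0.001,"tz": 0,"ax": 0,"ay": 0,"az": 0},{"claw": 1,"tx": 0,"ty": 0,"tz": 0,"ax": 0,"ay": 0,"az": 0},{"claw": 1,"tx": 0,"ty": 0,"tz": 0,"ax": 0,"ay": 0,"az": 0},{"claw": 1,"tx": 0,"ty": 0,"tz": 0,"ax": 0,"ay": 0,"az": 0}])

```text
clock: 12.18
tcp_pos: [0.5403, 0.014, 0.2587]
orientation: [-3.137, 0.148, -0.0]
contact_force: [-0.7, -0.7, -0.1]
grip_width: -0.0002
gripper_force: 0.0
```

```bash
python3 lev.py l3
```

```text
12.2333 [0.54024965 0.01382322 0.25871645]
push_point [0.5380132  0.03915139 0.09713048] 0.83
face_max [0.53989531 0.05365461 0.09125475] 0.53
control_box [ 0.53310997  0.04319176 -0.00076035] 0.77
```

View pics/l3.png

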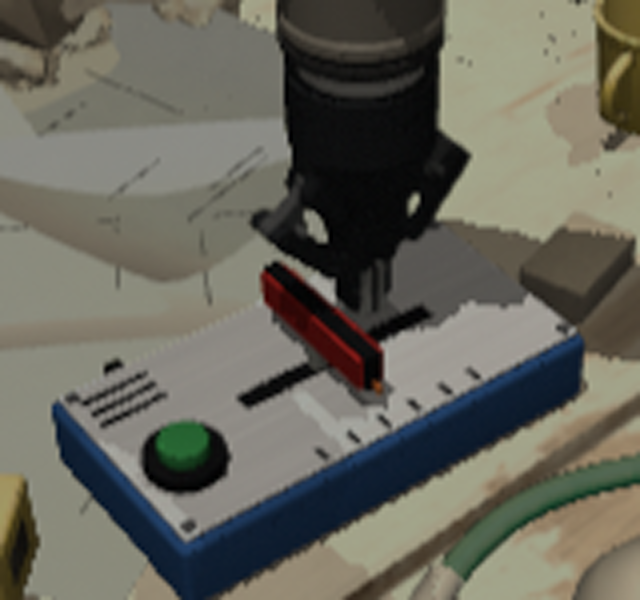

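The lever is in the third notch, with the pointer opposite the fourth tick at about (384,420). I'll back off, rise and go over the button.

Request:
arm_command(plan=[{"claw": 1,"tx": 0,"ty": 0.003,"tz": 0,"ax": 0,"ay": 0,"az": 0},{"claw": 1,"tx": 0,"ty": 0.003,"tz": 0,"ax": 0,"ay": 0,"az": 0},{"claw": 1,"tx": 0,"ty": 0,"tz": -0.025,"ax": 0,"ay": 0,"az": 0},{"claw": 1,"tx": 0,"ty": 0,"tz": -0.025,"ax": 0,"ay": 0,"az": 0},{"claw": 1,"tx": 0,"ty": 0,"tz": -0.025,"ax": 0,"ay": 0,"az": 0},{"claw": 1,"tx": -0.005,"ty": -0.028,"tz": 0,"ax": 0,"ay": 0,"az": 0},{"claw": 1,"tx": -0.005,"ty": -0.028,"tz": 0,"ax": 0,"ay": 0,"az": 0},{"claw": 1,"tx": -0.005,"ty": -0.028,"tz": 0,"ax": 0,"ay": 0,"az": 0},{"claw": 1,"tx": -0.005,"ty": -0.028,"tz": 0,"ax": 0,"ay": 0,"az": 0},{"claw": 1,"tx": -0.003,"ty": -0.025,"tz": 0,"ax": 0,"ay": 0,"az": 0}])

```text
clock: 13.22
tcp_pos: [0.5292, 0.1473, 0.3339]
orientation: [-3.138, 0.149, -0.0]
contact_force: [1.5, 0.2, 0.7]
grip_width: 0.0
gripper_force: 0.0
```

Request:
arm_command(plan=[{"claw": 1,"tx": 0,"ty": 0,"tz": 0,"ax": 0,"ay": 0,"az": 0},{"claw": 1,"tx": 0,"ty": 0,"tz": 0,"ax": 0,"ay": 0,"az": 0},{"claw": 1,"tx": 0,"ty": 0,"tz": 0.01,"ax": 0,"ay": 0,"az": 0},{"claw": 1,"tx": 0,"ty": 0,"tz": 0.01,"ax": 0,"ay": 0,"az": 0},{"claw": 1,"tx": 0,"ty": 0,"tz": 0.01,"ax": 0,"ay": 0,"az": 0},{"claw": 1,"tx": 0,"ty": 0,"tz": 0.01,"ax": 0,"ay": 0,"az": 0},{"claw": 1,"tx": 0,"ty": 0,"tz": 0.005,"ax": 0,"ay": 0,"az": 0},{"claw": 1,"tx": 0,"ty": 0,"tz": 0,"ax": 0,"ay": 0,"az": 0},{"claw": 1,"tx": 0,"ty": 0,"tz": 0,"ax": 0,"ay": 0,"az": 0},{"claw": 1,"tx": 0,"ty": 0,"tz": 0,"ax": 0,"ay": 0,"az": 0}])

```text
clock: 14.05
tcp_pos: [0.5299, 0.146, 0.2889]
orientation: [-3.138, 0.149, -0.001]
contact_force: [0.7, -0.2, 1.0]
grip_width: 0.0001
gripper_force: 0.0
```

```bash
python3 st.py .530 .146 .26;python3 lev.py b1
```

```text
14.05 [0.5299 0.146  0.2889] 
 [[ 0.9955 -0.0948  0.0004]
 [-0.0948 -0.9955  0.0002]
 [ 0.0004 -0.0002 -1.    ]] [ 0.6544 -0.2376  1.0191] 0.0001191965215357883
tool shift [ 0.     -0.      0.0289]
14.1 [0.52998592 0.14599889 0.28912835]
push_point [0.54035843 0.03995658 0.09312279] 0.78
face_max [0.5406941  0.05061737 0.09385419] 0.55
control_box [ 0.53392026  0.04506368 -0.00324617] 0.85
```

View pics/b1.png

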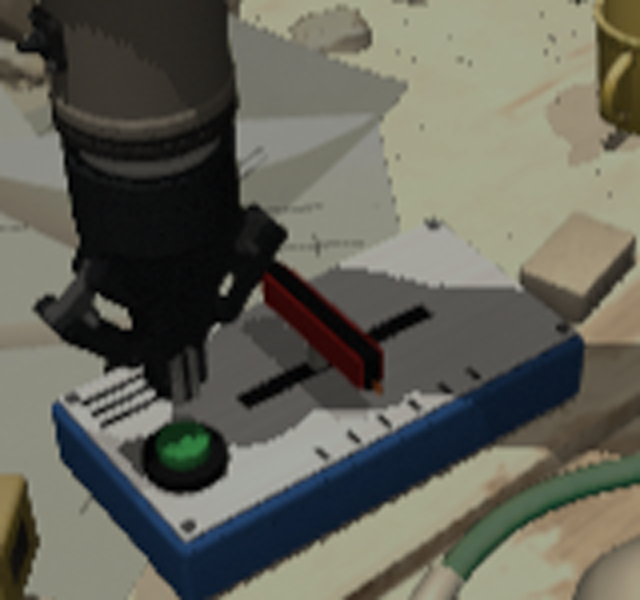

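The fingertips at about (185,390) stand straight above the green button at (182,440). The bar is still in notch 3. I'll go down gently.

Request:
arm_command(plan=[{"claw": 1,"tx": 0,"ty": 0,"tz": 0.01,"ax": 0,"ay": 0,"az": 0},{"claw": 1,"tx": 0,"ty": 0,"tz": 0.008,"ax": 0,"ay": 0,"az": 0},{"claw": 1,"tx": 0,"ty": 0,"tz": 0.006,"ax": 0,"ay": 0,"az": 0},{"claw": 1,"tx": 0,"ty": 0,"tz": 0.003,"ax": 0,"ay": 0,"az": 0},{"claw": 1,"tx": 0,"ty": 0,"tz": 0.002,"ax": 0,"ay": 0,"az": 0},{"claw": 1,"tx": 0,"ty": 0,"tz": 0.001,"ax": 0,"ay": 0,"az": 0},{"claw": 1,"tx": 0,"ty": 0,"tz": 0.001,"ax": 0,"ay": 0,"az": 0},{"claw": 1,"tx": 0,"ty": 0,"tz": 0.001,"ax": 0,"ay": 0,"az": 0},{"claw": 1,"tx": 0,"ty": 0,"tz": 0,"ax": 0,"ay": 0,"az": 0},{"claw": 1,"tx": 0,"ty": 0,"tz": 0,"ax": 0,"ay": 0,"az": 0}])

```text
clock: 15.08
tcp_pos: [0.5298, 0.1459, 0.2569]
orientation: [-3.138, 0.149, -0.0]
contact_force: [0.2, -0.7, 0.3]
grip_width: -0.0004
gripper_force: 0.0
```

Request:
arm_command(plan=[{"claw": 1,"tx": 0,"ty": 0,"tz": 0.001,"ax": 0,"ay": 0,"az": 0},{"claw": 1,"tx": 0,"ty": 0,"tz": 0.001,"ax": 0,"ay": 0,"az": 0},{"claw": 1,"tx": 0,"ty": 0,"tz": 0.001,"ax": 0,"ay": 0,"az": 0},{"claw": 1,"tx": 0,"ty": 0,"tz": 0,"ax": 0,"ay": 0,"az": 0},{"claw": 1,"tx": 0,"ty": 0,"tz": 0,"ax": 0,"ay": 0,"az": 0},{"claw": 1,"tx": 0,"ty": 0,"tz": 0,"ax": 0,"ay": 0,"az": 0},{"claw": 1,"tx": 0,"ty": 0,"tz": 0,"ax": 0,"ay": 0,"az": 0},{"claw": 1,"tx": 0,"ty": 0,"tz": 0,"ax": 0,"ay": 0,"az": 0},{"claw": 1,"tx": 0,"ty": 0,"tz": 0,"ax": 0,"ay": 0,"az": 0},{"claw": 1,"tx": 0,"ty": 0,"tz": 0,"ax": 0,"ay": 0,"az": 0}])

```text
clock: 15.92
tcp_pos: [0.5299, 0.146, 0.2538]
orientation: [-3.138, 0.149, -0.001]
contact_force: [1.0, 0.2, 1.8]
grip_width: -0.0
gripper_force: 1.2
```

Contact at about 0.254. I'll press on by 5 mm.

Request:
arm_command(plan=[{"claw": 1,"tx": 0,"ty": 0,"tz": 0.001,"ax": 0,"ay": 0,"az": 0},{"claw": 1,"tx": 0,"ty": 0,"tz": 0.001,"ax": 0,"ay": 0,"az": 0},{"claw": 1,"tx": 0,"ty": 0,"tz": 0.001,"ax": 0,"ay": 0,"az": 0},{"claw": 1,"tx": 0,"ty": 0,"tz": 0.001,"ax": 0,"ay": 0,"az": 0},{"claw": 1,"tx": 0,"ty": 0,"tz": 0.001,"ax": 0,"ay": 0,"az": 0},{"claw": 1,"tx": 0,"ty": 0,"tz": 0,"ax": 0,"ay": 0,"az": 0},{"claw": 1,"tx": 0,"ty": 0,"tz": 0,"ax": 0,"ay": 0,"az": 0},{"claw": 1,"tx": 0,"ty": 0,"tz": 0,"ax": 0,"ay": 0,"az": 0},{"claw": 1,"tx": 0,"ty": 0,"tz": 0,"ax": 0,"ay": 0,"az": 0},{"claw": 1,"tx": 0,"ty": 0,"tz": 0,"ax": 0,"ay": 0,"az": 0}])

```text
clock: 16.75
tcp_pos: [0.5299, 0.146, 0.2494]
orientation: [-3.138, 0.149, -0.001]
contact_force: [-1.7, -1.6, 11.1]
grip_width: 0.0003
gripper_force: 5.2
```

Request:
arm_command(plan=[{"claw": 1,"tx": 0,"ty": 0,"tz": 0.001,"ax": 0,"ay": 0,"az": 0},{"claw": 1,"tx": 0,"ty": 0,"tz": 0,"ax": 0,"ay": 0,"az": 0},{"claw": 1,"tx": 0,"ty": 0,"tz": 0,"ax": 0,"ay": 0,"az": 0},{"claw": 1,"tx": 0,"ty": 0,"tz": 0,"ax": 0,"ay": 0,"az": 0},{"claw": 1,"tx": 0,"ty": 0,"tz": 0,"ax": 0,"ay": 0,"az": 0},{"claw": 1,"tx": 0,"ty": 0,"tz": 0,"ax": 0,"ay": 0,"az": 0},{"claw": 1,"tx": 0,"ty": 0,"tz": 0,"ax": 0,"ay": 0,"az": 0},{"claw": 1,"tx": 0,"ty": 0,"tz": 0,"ax": 0,"ay": 0,"az": 0},{"claw": 1,"tx": 0,"ty": 0,"tz": 0,"ax": 0,"ay": 0,"az": 0},{"claw": 1,"tx": 0,"ty": 0,"tz": 0,"ax": 0,"ay": 0,"az": 0}])

```text
clock: 17.58
tcp_pos: [0.5299, 0.1461, 0.2492]
orientation: [3.138, -0.149, 0.001]
contact_force: [-3.9, -2.3, 18.4]
grip_width: 0.0003
gripper_force: 9.3
```

Request:
arm_command(plan=[{"claw": 1,"tx": 0,"ty": 0,"tz": -0.003,"ax": 0,"ay": 0,"az": 0},{"claw": 1,"tx": 0,"ty": 0,"tz": -0.003,"ax": 0,"ay": 0,"az": 0},{"claw": 1,"tx": 0,"ty": 0,"tz": -0.005,"ax": 0,"ay": 0,"az": 0},{"claw": 1,"tx": 0,"ty": 0,"tz": -0.015,"ax": 0,"ay": 0,"az": 0},{"claw": 1,"tx": 0,"ty": 0,"tz": -0.025,"ax": 0,"ay": 0,"az": 0},{"claw": 1,"tx": 0,"ty": 0,"tz": -0.025,"ax": 0,"ay": 0,"az": 0},{"claw": 1,"tx": 0,"ty": 0,"tz": -0.025,"ax": 0,"ay": 0,"az": 0},{"claw": 1,"tx": 0,"ty": 0,"tz": -0.025,"ax": 0,"ay": 0,"az": 0},{"claw": 1,"tx": 0,"ty": 0,"tz": 0,"ax": 0,"ay": 0,"az": 0},{"claw": 1,"tx": 0,"ty": 0,"tz": 0,"ax": 0,"ay": 0,"az": 0}])

```text
clock: 18.42
tcp_pos: [0.5297, 0.1459, 0.3747]
orientation: [-3.138, 0.149, -0.003]
contact_force: [-0.4, -0.2, -0.4]
grip_width: -0.0002
gripper_force: 0.0
```

```bash
python3 st.py;python3 lev.py b2; python3 -c "
from h import *
r.grab_frame('top')
for t in ('control_box','start_button_top','tape_measure','yellow_mug','sand_block'):
    for d in r.tip_of(t,'top')[:1]: print(t,w('top',d['location']))"
```

```text
18.4167 [0.5297 0.1459 0.3747] 
 [[ 0.9955 -0.0948  0.0016]
 [-0.0948 -0.9955  0.0005]
 [ 0.0016 -0.0006 -1.    ]] [-0.447  -0.1781 -0.4417] -0.00024088613074252848
18.4667 [0.52929398 0.14576662 0.37338171]
push_point [0.53633904 0.0386779  0.09486046] 0.94
face_max [0.54469408 0.05323248 0.09307234] 0.5
control_box [5.36778144e-01 4.52636195e-02 2.25498652e-04] 0.57
control_box [0.53753964 0.0476234  0.00096514]
yellow_mug [ 6.26118996e-01 -3.10209079e-01  1.01012294e-04]
sand_block [ 0.53209016 -0.15498104 -0.0006951 ]
```

View pics/b2.png

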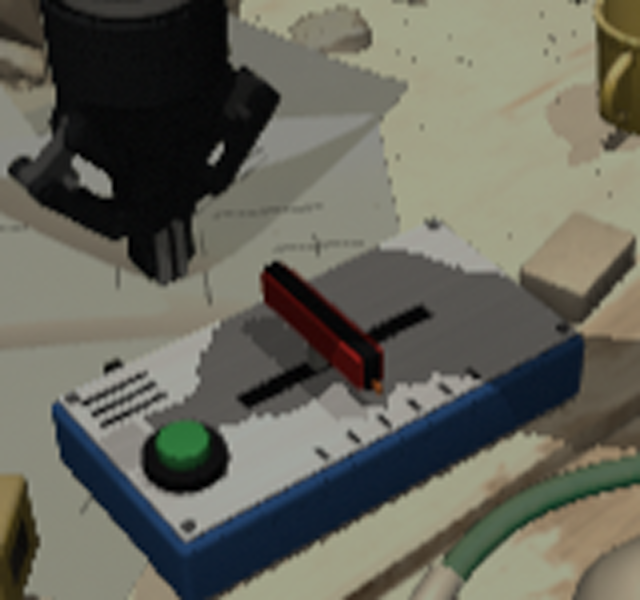

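The button bottomed out against a hard stop (18 N) and is up again. The lever is still in notch 3, and the box hasn't moved.

```bash
python3 -c "
from bench import r
print(r.hand_in())"
```

```text
the job is handed in; nothing more can be done
None
```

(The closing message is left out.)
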